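Flip the stock tags to match the bins

TASK

Bring the stock board up to date: with the fingertips, push over the hinged wooden tags as needed, so that the tag in front of each full bin leans back towards its bin with the disc face showing, and the tag in front of each bin that is down to its last single blank leans forward towards the robot with the bar face showing. Some tags may be right already. Pick nothing up, and leave the blanks in the bins and the other things about the board where they are.

Things in the scene. Friction and masses are not known exactly. Their poses are not given: they have to be found in the camera images.
- board: plywood stock board 275 x 540 mm, 15 mm thick, on the bench; origin at bench level under the middle of the row of four tags, x from the tags to the row of four wooden bins, y along both rows (spacing 90 mm). Bins are open, inside 79 (x) by 82 mm, rims 60 mm above the bench; near wall 120 mm beyond the hinge line, one bin straight behind each tag
- hinge_a (a point): middle of the hinge line of tag a, 55 mm above the bench, between two small ears on a dark wooden foot (36 x 66 mm, fixed to the board; ear tops 63 mm above the bench). x points to this tag's bin, y along the hinge, z up. The feet are in any order along the row
- hinge_b (a point): middle of the hinge line of tag b, 55 mm above the bench, between two small ears on a dark wooden foot (36 x 66 mm, fixed to the board; ear tops 63 mm above the bench). x points to this tag's bin, y along the hinge, z up. The feet are in any order along the row
- hinge_c (a point): middle of the hinge line of tag c, 55 mm above the bench, between two small ears on a dark wooden foot (36 x 66 mm, fixed to the board; ear tops 63 mm above the bench). x points to this tag's bin, y along the hinge, z up. The feet are in any order along the row
- hinge_d (a point): middle of the hinge line of tag d, 55 mm above the bench, between two small ears on a dark wooden foot (36 x 66 mm, fixed to the board; ear tops 63 mm above the bench). x points to this tag's bin, y along the hinge, z up. The feet are in any order along the row
- tag_a (a joint): angle of tag a, a light wooden leaf 50 mm wide, 6 mm thick, free edge 55 mm from the hinge: 0 upright, +0.7 rad leaning fully back towards its bin (the face with the dark round disc is uppermost), -0.7 rad leaning fully towards the robot (the face with the dark bar is uppermost). About 30 g, nearly frictionless: it falls to a stop on whichever side of upright it is left.
- edge_a (a point): middle of the free edge of tag a. When the tag is on either stop it is 35 mm from the hinge line horizontally and 97 mm above the bench, with open space beneath it; it swings over easiest when pushed up along its arc
- tag_b (a joint): angle of tag b, a light wooden leaf 50 mm wide, 6 mm thick, free edge 55 mm from the hinge: 0 upright, +0.7 rad leaning fully back towards its bin (the face with the dark round disc is uppermost), -0.7 rad leaning fully towards the robot (the face with the dark bar is uppermost). About 30 g, nearly frictionless: it falls to a stop on whichever side of upright it is left.
- edge_b (a point): middle of the free edge of tag b. When the tag is on either stop it is 35 mm from the hinge line horizontally and 97 mm above the bench, with open space beneath it; it swings over easiest when pushed up along its arc
- tag_c (a joint): angle of tag c, a light wooden leaf 50 mm wide, 6 mm thick, free edge 55 mm from the hinge: 0 upright, +0.7 rad leaning fully back towards its bin (the face with the dark round disc is uppermost), -0.7 rad leaning fully towards the robot (the face with the dark bar is uppermost). About 30 g, nearly frictionless: it falls to a stop on whichever side of upright it is left.
- edge_c (a point): middle of the free edge of tag c. When the tag is on either stop it is 35 mm from the hinge line horizontally and 97 mm above the bench, with open space beneath it; it swings over easiest when pushed up along its arc
- tag_d (a joint): angle of tag d, a light wooden leaf 50 mm wide, 6 mm thick, free edge 55 mm from the hinge: 0 upright, +0.7 rad leaning fully back towards its bin (the face with the dark round disc is uppermost), -0.7 rad leaning fully towards the robot (the face with the dark bar is uppermost). About 30 g, nearly frictionless: it falls to a stop on whichever side of upright it is left.
- edge_d (a point): middle of the free edge of tag d. When the tag is on either stop it is 35 mm from the hinge line horizontally and 97 mm above the bench, with open space beneath it; it swings over easiest when pushed up along its arc
- full_1_mid (a point): centre of a loose strapped bundle of nine wooden handle blanks (68 x 60 x 60 mm) that fills one bin, its top 80 mm above the bench: that bin is full. It is 167 mm along x from the hinge of its bin's tag
- full_2_mid (a point): centre of a loose strapped bundle of nine wooden handle blanks (68 x 60 x 60 mm) that fills one bin, its top 80 mm above the bench: that bin is full. It is 167 mm along x from the hinge of its bin's tag
- last_1_mid (a point): centre of a single loose blank (68 x 20 x 20 mm) lying alone in a bin: that bin is not full. It is 167 mm along x from the hinge of its bin's tag
- last_2_mid (a point): centre of a single loose blank (68 x 20 x 20 mm) lying alone in a bin: that bin is not full. It is 167 mm along x from the hinge of its bin's tag
- wax_jar: bystander: amber jar, 48 mm wide, 60 mm tall, standing on the left end of the board; origin at its underside
- offcut: bystander: loose wooden offcut 60 x 35 x 30 mm on the right end of the board; origin at its underside
- drink: bystander: glass bottle, 58 mm wide, 170 mm tall, on the bench at the left; origin at its underside
- screwdriver: bystander: screwdriver lying on the bench at the right

How it is judged:
At the end, for the whole second after the job is handed in: Each tag whose bin holds a nine-blank bundle is past +0.58 rad (leaning to its bin, disc face up), each other tag is below -0.58 rad (leaning to the robot, bar face up), all tags at rest, and the blanks and bystanders are within 30 mm of where they began (((y of full_1_mid in the frame of hinge_a between -0.045 and 0.045 m and value of joint tag_a above 0.58 rad) or (y of full_2_mid in the frame of hinge_a between -0.045 and 0.045 m and value of joint tag_a above 0.58 rad) or (y of last_1_mid in the frame of hinge_a between -0.045 and 0.045 m and value of joint tag_a below -0.58 rad) or (y of last_2_mid in the frame of hinge_a between -0.045 and 0.045 m and value of joint tag_a below -0.58 rad)) and velocity of joint tag_a between -0.3 and 0.3 rad/s and ((y of full_1_mid in the frame of hinge_b between -0.045 and 0.045 m and value of joint tag_b above 0.58 rad) or (y of full_2_mid in the frame of hinge_b between -0.045 and 0.045 m and value of joint tag_b above 0.58 rad) or (y of last_1_mid in the frame of hinge_b between -0.045 and 0.045 m and value of joint tag_b below -0.58 rad) or (y of last_2_mid in the frame of hinge_b between -0.045 and 0.045 m and value of joint tag_b below -0.58 rad)) and velocity of joint tag_b between -0.3 and 0.3 rad/s and ((y of full_1_mid in the frame of hinge_c between -0.045 and 0.045 m and value of joint tag_c above 0.58 rad) or (y of full_2_mid in the frame of hinge_c between -0.045 and 0.045 m and value of joint tag_c above 0.58 rad) or (y of last_1_mid in the frame of hinge_c between -0.045 and 0.045 m and value of joint tag_c below -0.58 rad) or (y of last_2_mid in the frame of hinge_c between -0.045 and 0.045 m and value of joint tag_c below -0.58 rad)) and velocity of joint tag_c between -0.3 and 0.3 rad/s and ((y of full_1_mid in the frame of hinge_d between -0.045 and 0.045 m and value of joint tag_d above 0.58 rad) or (y of full_2_mid in the frame of hinge_d between -0.045 and 0.045 m and value of joint tag_d above 0.58 rad) or (y of last_1_mid in the frame of hinge_d between -0.045 and 0.045 m and value of joint tag_d below -0.58 rad) or (y of last_2_mid in the frame of hinge_d between -0.045 and 0.045 m and value of joint tag_d below -0.58 rad)) and velocity of joint tag_d between -0.3 and 0.3 rad/s and distance of each of wax_jar, offcut, drink, screwdriver, full_1_mid, full_2_mid, last_1_mid, last_2_mid from where it was at the start of the episode below 0.03 m); the robot touches nothing.
It fails at once if a bystander (jar, offcut, bottle, screwdriver) is lifted, carried or shoved by more than 30 mm (distance of any of wax_jar, offcut, drink, screwdriver from where it was at the start of the episode above 0.03 m).
It fails at once if the stock in a bin is lifted, carried or shoved by more than 30 mm (distance of any of full_1_mid, full_2_mid, last_1_mid, last_2_mid from where it was at the start of the episode above 0.03 m).
It also fails if it takes over 40 s, if anything falls off the work surface, if the arm or the gripper's body presses on something with over 40 N, if the wrist force passes 120 N, or if a joint passes its speed limit or range.

ROBOT

A 6-joint arm with a two-finger parallel gripper is mounted at the origin on the work surface. World frame = base frame: x ahead of the robot, y to its left, z up, the work surface at z = 0. Lengths are in m, angles in rad, forces in N, time in s.
With the tool pointing down it reaches from about 0.35 to 0.975 m from the base axis. Payload 4.9 kg.
Tool frame: the origin (TCP) lies midway between the tips of the shut fingers; the grasp point (between the pads) lies 19 mm behind it; x points along the fingers, y is the direction in which the jaws open and shut, and the axes are right-handed (so a half turn about x gives the same grasp; the last joint's range is limited). The gripper opens to 85 mm and grips with 20 to 120 N. Pads are 22 mm wide; open, the fingers measure 114 mm over their backs; the gripper's body (76 mm by 85 mm) begins 54 mm behind the grasp point. The pads swing forward as they close: fully open they stand 13 mm farther back than shut.
Start: joints at [-1.235, 0.053, 1.613, -0, 1.476, -0.119], TCP at [0.275, -0.561, 0.231] pointing down, gripper open.
Joint ranges: [-3.01, 3.01], [-1.01, 2.22], [0.06, 2.58], [-1.02, 4.17], [0.09, 2.62], [-3.14, 3.14]. Speed limits (rad/s): [2.57, 2.57, 3.14, 3.14, 3.14, 3.14].

INTERFACE

Orientations are given as a rotation vector (axis times angle).
In Python, from station import ctrl gives the robot as it stands.
- The arm moves only by the shell command python3 -m handwheel 'ROWS' [FORCE]. ROWS is JSON, a list of rows, each a list of 3 entries, a list of its own where there are three numbers: the finger opening in m, from 0 to 0.0854, then the shift along the tool's x, y, z in m, then the turn, a rotation vector about the tool's x, y, z in degrees. In form: [[claw, [dx, dy, dz], [ax, ay, az]], ...]. A call has 1 to 10 rows; each row shifts and turns the commanded pose from where the row before left it, along the tool's axes as they then stand; what a row does not reach is not made up. A row lasts 1/12 s, in which the tool goes at most 41.7 mm and 7.16 degrees, less where a joint would pass 70% of its speed; a pose out of reach is approached as far as the arm can. A call with a gripper value outside its range is refused whole. The fingers move at their own pace and stop on an object; FORCE is the grip in N (left out, the last holds). Time passes only in rows, so rows that do not move let the fingers close. It gives the time, the measured TCP pose, the force and the opening at its end, in the units of the state.
- ctrl.get_obs(): the state, without advancing time (a new reading comes with each control period).
- ctrl.get_image(name): name is "scene" or "top" or "wrist"; returns the picture (384x512x3 uint8, red, green, blue); there is no depth.
- ctrl.camera_params(name): a dict with "vertical_fov" (degrees; the focal length in pixels is half the picture's height over the tangent of half this angle, whatever the lens; pixels are square), "cx", "cy" (the principal point, pixels), "rvec" (rotation vector, rad) and "tvec" (3), from world to camera coordinates, as OpenCV has them; the wrist camera has in their place "T_tool_cam" (4x4, takes a point from camera to tool coordinates, whose origin is the TCP and whose axes are the tool frame's). Camera axes: x right, y down, z forward; pixel columns grow to the right and rows downward; lengths in m; the calibration is good to about 2 mm. A picture is of the moment at which its call begins: read the wrist's pose just before it. camera_params takes no time and is no camera call.
- ctrl.finish_job(): hands the job in, once; it reports no verdict.
Trained networks look in the newest picture that a camera, given by its name, has taken for a name from the list of things; names that differ only in an ending like _2 or _b are one class to them, and where a whole thing is asked for, a point or a joint stands for the part that bears it (a point fixed in the world has none). Each returns a list of dicts, best first, with "score" (0 to 1); they miss things now and then, are a little off and sometimes report something else, mostly with a low value. They report only what shows in the picture. A call takes as long as a camera call.
- ctrl.look_for(thing, camera): "box" ([centre column, centre row, width, height] in pixels, round what is visible of it).
- ctrl.silhouettes(thing, camera): "mask" (384x512 bool, what is visible of it) and "box" ([centre column, centre row, width, height] in pixels, round what is visible of it).
- ctrl.tip_of(thing, camera): "centre" ([row, column] in pixels: a listed point, or the origin of a listed thing).
The state is a dict: "t": time; "q": joint angles; "dq": joint speeds; "effort": joint torques, N m; "tool_pos": TCP position; "tool_rot": TCP orientation; "contact_force": force on the tool from outside, world axes, zero at the start; "wrist_torque": the same for the moment, N m; "opening": finger opening in m.
Only numpy, scipy, OpenCV 4.12 (cv2) and the standard library are available. Lean on these libraries where they do the work, as an engineer would, in place of code of your own. Each camera call takes 0.05 s, during which the arm holds its last target.

## Working session

There is one attempt and no reset: what is moved stays moved. The work goes in short steps, Python scripts to look and compute and a shell command to move; the robot and the scene stay as the last step left them, time stands still between calls to the robot, and variables do not carry over. Pictures are saved under pics/ and viewed, and the job is handed in when it is done.

```bash
ls; mkdir -p pics
python3 - <<'E'
from station import ctrl
import cv2
for n in ["scene","top"]:
    im=ctrl.get_image(n); cv2.imwrite(f"pics/{n}0.png",cv2.cvtColor(im,cv2.COLOR_RGB2BGR))
    print(n,ctrl.camera_params(n))
print(ctrl.camera_params("wrist"))
print(ctrl.get_obs())
E
```

```text
pics
scene {'vertical_fov': 53.47997433575023, 'cx': 259.01798230291024, 'cy': 189.57805508483844, 'rvec': array([ 2.12327044,  0.99769385, -0.47571972]), 'tvec': array([-0.3441978 , -0.23334013,  1.52738564])}
top {'vertical_fov': 45.95580915743728, 'cx': 261.018211691445, 'cy': 193.03500502089713, 'rvec': array([ 2.1164544 , -2.16720991,  0.1514535 ]), 'tvec': array([-0.0090815 ,  0.59215052,  1.52433114])}
{'vertical_fov': 58.42869883337949, 'cx': 250.1147518141827, 'cy': 187.9381475046425, 'T_tool_cam': array([[ 1.07132773e-03, -3.26773122e-01,  9.45102206e-01,
        -1.42212341e-01],
       [ 9.99999425e-01,  4.02918618e-04, -9.94246057e-04,
         8.56775156e-04],
       [-5.59063866e-05,  9.45102727e-01,  3.26773365e-01,
        -8.47690368e-02],
       [ 0.00000000e+00,  0.00000000e+00,  0.00000000e+00,
         1.00000000e+00]])}
{'t': 0.1, 'q': array([-1.23500084e+00,  5.33144338e-02,  1.61417793e+00, -3.48449320e-05,
        1.47598243e+00, -1.19016664e-01]), 'dq': array([ 0.00123258, -0.00193207, -0.00264976,  0.00087234,  0.00053134,
       -0.00020013]), 'effort': array([-2.69697175e-04, -3.94908035e+01, -3.71361887e+01, -2.25852345e-04,
        3.90049769e-03, -8.69150767e-06]), 'tool_pos': array([ 0.27435189, -0.56093235,  0.23015864]), 'tool_rot': array([ 1.96931811,  0.45766438, -1.96979943]), 'contact_force': array([ 0.79100828, -0.03813794,  0.06694842]), 'wrist_torque': array([-0.03479798, -0.02507045, -0.04912916]), 'opening': 0.08518265219333898}
```

View pics/scene0.png

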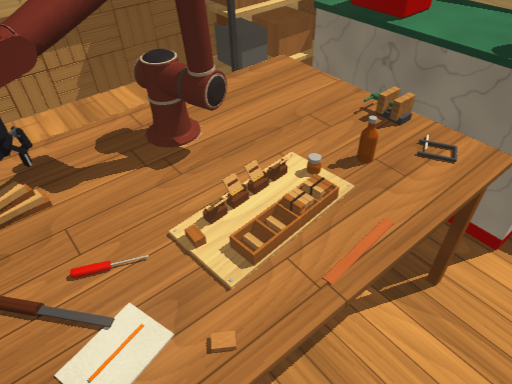

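View pics/top0.png

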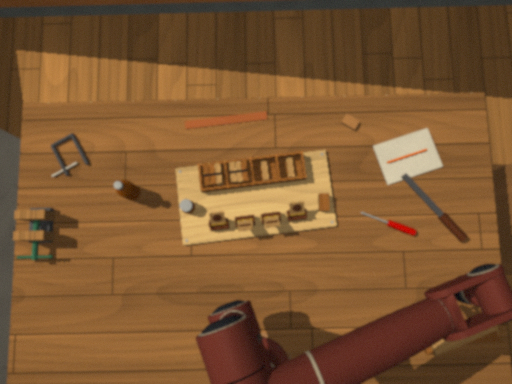

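Run:
```python
from station import ctrl
for n in ["hinge_a","edge_a","full_1_mid","last_1_mid","wax_jar","offcut"]:
    for r in ctrl.tip_of(n,"top"): print(n,r)
```

```text
hinge_a {'centre': [222.9, 243.5], 'score': 0.83}
hinge_a {'centre': [220.6, 219.5], 'score': 0.66}
hinge_a {'centre': [215.2, 294.9], 'score': 0.55}
hinge_a {'centre': [215.1, 271.2], 'score': 0.51}
edge_a {'centre': [228.2, 269.2], 'score': 0.73}
edge_a {'centre': [198.1, 295.2], 'score': 0.64}
edge_a {'centre': [227.8, 248.0], 'score': 0.62}
edge_a {'centre': [214.0, 214.9], 'score': 0.53}
edge_a {'centre': [220.6, 247.8], 'score': 0.19}
full_1_mid {'centre': [175.5, 209.9], 'score': 0.67}
last_1_mid {'centre': [217.0, 213.2], 'score': 0.42}
last_1_mid {'centre': [168.2, 289.7], 'score': 0.41}
wax_jar {'centre': [204.3, 190.6], 'score': 0.69}
offcut {'centre': [203.1, 323.0], 'score': 0.55}
```

Run:
```python
import cv2
a=cv2.imread("pics/top0.png")[140:250,170:345]; b=cv2.imread("pics/scene0.png")[140:295,160:360]
cv2.imwrite("pics/ct.png",cv2.resize(a,None,fx=4.5,fy=4.5,interpolation=3)); cv2.imwrite("pics/cs.png",cv2.resize(b,None,fx=3.8,fy=3.8,interpolation=3))
```

```text
(no output)
```

View pics/ct.png

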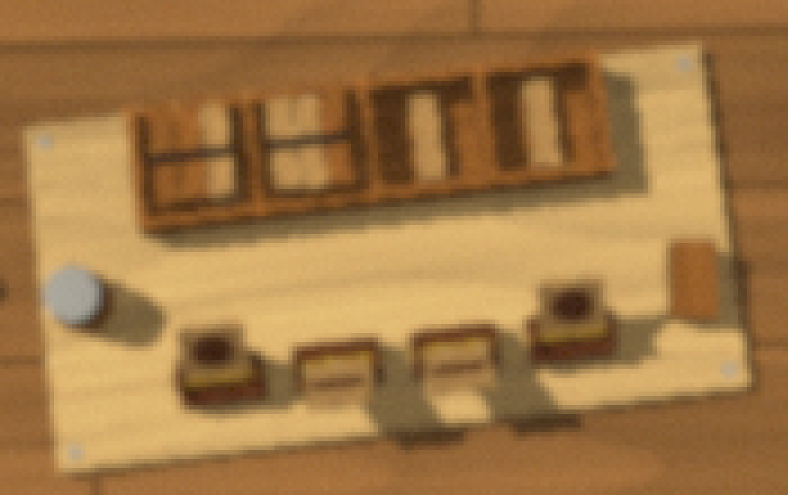

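View pics/cs.png

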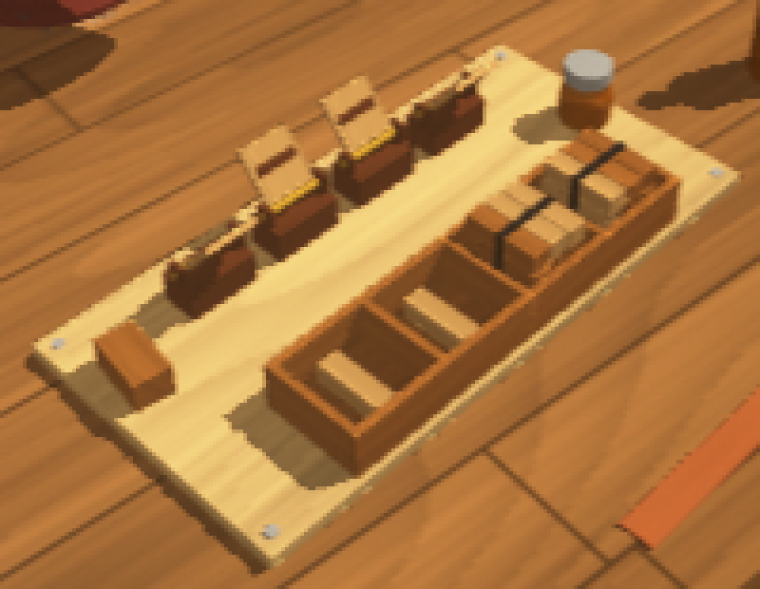

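The top picture shows the tags at columns 218, 244, 271 and 296. From left to right they read disc, bar, bar, disc, and the bins read full, full, last, last. So tag 2 must go back and tag 4 must come forward. Next I work out the board pose.

```bash
cat > h.py <<'E'
from station import ctrl
import numpy as np, cv2
def cam(n):
    p=ctrl.camera_params(n); f=192/np.tan(np.radians(p["vertical_fov"]/2))
    if n=="wrist":
        o=ctrl.get_obs(); R=cv2.Rodrigues(np.array(o["tool_rot"]))[0]; T=np.eye(4);T[:3,:3]=R;T[:3,3]=o["tool_pos"]
        W=np.linalg.inv(T@p["T_tool_cam"])
        Rc,t=W[:3,:3],W[:3,3]
    else: Rc=cv2.Rodrigues(p["rvec"])[0]; t=p["tvec"]
    return f,p["cx"],p["cy"],Rc,t
def back(c,u,v,z):
    f,cx,cy,R,t=c; d=R.T@np.array([(u-cx)/f,(v-cy)/f,1]); o=-R.T@t
    return o+d*(z-o[2])/d[2]
def proj(c,P):
    f,cx,cy,R,t=c; q=R@np.asarray(P)+t
    return np.array([f*q[0]/q[2]+cx,f*q[1]/q[2]+cy])
E
python3 - <<'E'
from h import *
np.set_printoptions(precision=4,suppress=True)
c=cam("top")
for v,u in [[220.6,219.5],[222.9,243.5],[215.1,271.2],[215.2,294.9]]: print("hinge",back(c,u,v,.055))
for x,y in [(28,128),(60,470),(748,388),(705,43)]: print("corner",back(c,170+x/4.5,140+y/4.5,.015))
for n,z in [("wax_jar",0.0),("offcut",.015),("screwdriver",.01),("drink",0)]:
    r=ctrl.tip_of(n,"top"); 
    if r: print(n,r[0]["score"],back(c,r[0]["centre"][1],r[0]["centre"][0],z))
sc=cam("scene")
for n,z in [("hinge_a",.055),("edge_a",.097),("full_1_mid",.05),("last_1_mid",.027)]:
    for r in ctrl.tip_of(n,"scene"): print(n,r["score"],r["centre"],back(sc,r["centre"][1],r["centre"][0],z))
E
```

```text
hinge [0.4985 0.1205 0.055 ]
hinge [0.4888 0.0389 0.055 ]
hinge [ 0.5131 -0.0561  0.055 ]
hinge [ 0.5109 -0.1369  0.055 ]
corner [0.6919 0.2768 0.015 ]
corner [0.4221 0.2509 0.015 ]
corner [ 0.4728 -0.2822  0.015 ]
corner [ 0.7474 -0.2611  0.015 ]
wax_jar 0.69 [0.5639 0.2281 0.    ]
offcut 0.55 [ 0.555  -0.2397  0.015 ]
screwdriver 0.64 [ 0.4793 -0.4531  0.01  ]
drink 0.89 [0.6121 0.4238 0.    ]
hinge_a 0.97 [194.7, 237.6] [ 0.5208 -0.0617  0.055 ]
hinge_a 0.86 [168.9, 276.4] [0.5029 0.1097 0.055 ]
hinge_a 0.75 [207.9, 215.7] [ 0.525  -0.1448  0.055 ]
hinge_a 0.71 [200.2, 225.4] [ 0.5166 -0.1041  0.055 ]
hinge_a 0.7 [176.7, 259.4] [0.4976 0.0424 0.055 ]
edge_a 0.6 [175.5, 227.7] [ 0.4702 -0.0584  0.097 ]
edge_a 0.6 [161.7, 246.0] [0.452  0.0259 0.097 ]
edge_a 0.52 [158.8, 284.9] [0.5211 0.1293 0.097 ]
edge_a 0.51 [200.1, 222.6] [ 0.5498 -0.1332  0.097 ]
full_1_mid 0.84 [188.4, 316.4] [0.6514 0.1441 0.05  ]
```

```bash
cat >> h.py <<'E'
def delta(target,vec=None):
    o=ctrl.get_obs(); R=cv2.Rodrigues(np.array(o["tool_rot"]))[0]
    return R.T@(np.array(target)-o["tool_pos"]), R
E
python3 - <<'E'
from h import *
np.set_printoptions(precision=4,suppress=True)
d,R=delta([0.45,-0.2,0.26]); print(d*1000,np.linalg.norm(d)*1000);print(R)
E
```

```text
[ -28.6863 -247.667  -316.4156] 402.8407271197808
[[ 0.      0.4393 -0.8984]
 [-0.0001 -0.8984 -0.4393]
 [-1.      0.0001  0.    ]]
```

```bash
python3 -m handwheel '[[0,[0,0,0],[6.9,0,0]],[0,[0,0,0],[6.9,0,0]],[0,[0,0,0],[6.9,0,0]]]' 30
python3 - <<'E'
from h import *
np.set_printoptions(precision=4,suppress=True)
d,R=delta([0.46,-0.1,0.30]); print(d*1000,np.linalg.norm(d)*1000);print(R)
E
```

```text
t: 1.05
tool_pos: [0.2746, -0.5615, 0.2313]
tool_rot: [2.177, 0.095, -2.177]
contact_force: [-0.8, 0.5, -0.3]
opening: 0.0518
[ -68.6811 -443.4612 -225.0966] 502.0392812157197
[[ 0.      0.0875 -0.9962]
 [-0.     -0.9962 -0.0875]
 [-1.      0.     -0.    ]]
```

```bash
python3 -m handwheel '[[0,[-0.007,-0.032,-0.016],[0,0,0]],[0,[-0.007,-0.032,-0.016],[0,0,0]],[0,[-0.007,-0.032,-0.016],[0,0,0]],[0,[-0.007,-0.032,-0.016],[0,0,0]],[0,[-0.007,-0.032,-0.016],[0,0,0]],[0,[-0.007,-0.032,-0.016],[0,0,0]],[0,[-0.007,-0.032,-0.016],[0,0,0]],[0,[-0.007,-0.032,-0.016],[0,0,0]],[0,[-0.007,-0.032,-0.016],[0,0,0]],[0,[-0.007,-0.032,-0.016],[0,0,0]]]'; python3 -m handwheel '[[0,[0,-0.031,-0.016],[0,0,0]],[0,[0,-0.031,-0.016],[0,0,0]],[0,[0,-0.031,-0.016],[0,0,0]],[0,[0,-0.031,-0.016],[0,0,0]],[0,[0,0,0],[0,0,0]],[0,[0,0,0],[0,0,0]]]'
python3 - <<'E'
from h import *
np.set_printoptions(precision=4,suppress=True)
c=cam("wrist")
im=ctrl.get_image("wrist"); cv2.imwrite("pics/w1.png",im[:,:,::-1])
for n,z in [("hinge_a",.055),("edge_a",.097),("full_1_mid",.05),("last_1_mid",.027)]:
    for r in ctrl.tip_of(n,"wrist"): print(n,r["score"],r["centre"],back(c,r["centre"][1],r["centre"][0],z))
E
```

```text
t: 1.88
tool_pos: [0.4042, -0.2263, 0.3019]
tool_rot: [2.174, 0.101, -2.173]
contact_force: [0.9, -1.0, 0.6]
opening: -0.0
t: 2.38
tool_pos: [0.4564, -0.0971, 0.3014]
tool_rot: [2.171, 0.105, -2.171]
contact_force: [-0.6, -1.4, 0.5]
opening: 0.0001
hinge_a 0.93 [98.0, 136.5] [0.4991 0.0321 0.055 ]
hinge_a 0.88 [94.1, 299.5] [ 0.5206 -0.1455  0.055 ]
hinge_a 0.82 [95.7, 51.8] [0.4925 0.1245 0.055 ]
hinge_a 0.58 [101.6, 218.9] [ 0.5041 -0.0583  0.055 ]
edge_a 0.79 [62.4, 23.0] [0.5261 0.1258 0.097 ]
edge_a 0.62 [136.5, 211.6] [ 0.4729 -0.0566  0.097 ]
edge_a 0.58 [139.2, 127.9] [0.4618 0.0281 0.097 ]
full_1_mid 0.2 [64.5, 375.5] [ 0.5589 -0.2234  0.05  ]
```

View pics/w1.png

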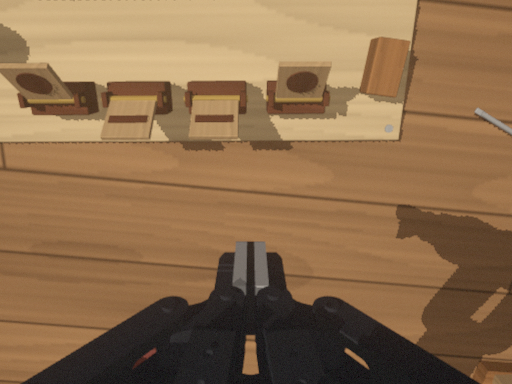

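The wrist view again shows disc, bar, bar, disc (columns 45, 133, 215, 303). Tag 4 is first: I'll approach from its bin side.

Run:
```python
from h import *
np.set_printoptions(precision=4,suppress=True)
d,R=delta([0.590,-0.138,0.20]); print(d*1000,np.linalg.norm(d)*1000);print(R)
```

```text
[ 101.2596   50.419  -130.163 ] 172.44708662858994
[[-0.0001  0.0912 -0.9958]
 [-0.0002 -0.9958 -0.0912]
 [-1.      0.0002  0.0001]]
```

```bash
python3 -m handwheel '[[0,[0.01,0.01,-0.026],[0,0,0]],[0,[0.01,0.01,-0.026],[0,0,0]],[0,[0.02,0.01,-0.026],[0,0,0]],[0,[0.03,0.01,-0.026],[0,0,0]],[0,[0.03,0.01,-0.026],[0,0,0]],[0,[0,0,0],[0,0,0]],[0,[0,0,0],[0,0,0]]]'
python3 - <<'E'
from h import *
np.set_printoptions(precision=4,suppress=True)
d,R=delta([0.590,-0.138,0.083]); print(d*1000)
E
```

```text
t: 3.22
tool_pos: [0.5888, -0.1371, 0.1968]
tool_rot: [2.168, 0.103, -2.184]
contact_force: [-0.9, 0.2, 0.3]
opening: -0.0003
[113.7501   1.4547  -1.9881]
```

```bash
python3 -m handwheel '[[0,[0.03,0,0],[0,0,0]],[0,[0.03,0,0],[0,0,0]],[0,[0.03,0,0],[0,0,0]],[0,[0.023,0,0],[0,0,0]],[0,[0,0,0],[0,0,0]],[0,[0,0,0],[0,0,0]]]'
python3 - <<'E'
from h import *
im=ctrl.get_image("wrist"); cv2.imwrite("pics/w2.png",im[:,:,::-1])
E
```

```text
t: 3.72
tool_pos: [0.5898, -0.1366, 0.0897]
tool_rot: [2.174, 0.1, -2.173]
contact_force: [0.5, -0.1, 1.3]
opening: -0.0002
```

View pics/w2.png

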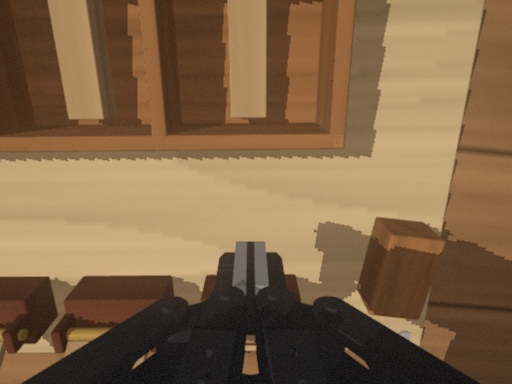

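The fingertips sit centred in front of tag 4's foot (column 250), between it and its bin. I'll go a little lower and push towards the robot.

```bash
python3 -m handwheel '[[0,[0.007,0,0],[0,0,0]],[0,[0,0,0.01],[0,0,0]],[0,[0,0,0.01],[0,0,0]],[0,[0,0,0.01],[0,0,0]],[0,[0,0,0.01],[0,0,0]],[0,[0,0,0.01],[0,0,0]]]'; python3 -m handwheel '[[0,[0,0,0.01],[0,0,0]],[0,[0,0,0.01],[0,0,0]],[0,[0,0,0.008],[0,0,0]],[0,[0,0,0],[0,0,0]],[0,[0,0,0],[0,0,0]]]';  python3 - <<'E'
from h import *
im=ctrl.get_image("scene"); cv2.imwrite("pics/s3.png",cv2.resize(im[130:285,160:360,::-1],None,fx=3.8,fy=3.8))
E
```

```text
t: 4.27
tool_pos: [0.5394, -0.1409, 0.0817]
tool_rot: [2.174, 0.101, -2.173]
contact_force: [-0.2, 0.0, -0.8]
opening: 0.0002
t: 4.68
tool_pos: [0.5122, -0.1435, 0.0813]
tool_rot: [2.174, 0.101, -2.173]
contact_force: [0.2, 0.1, 1.1]
opening: -0.0002
```

View pics/s3.png

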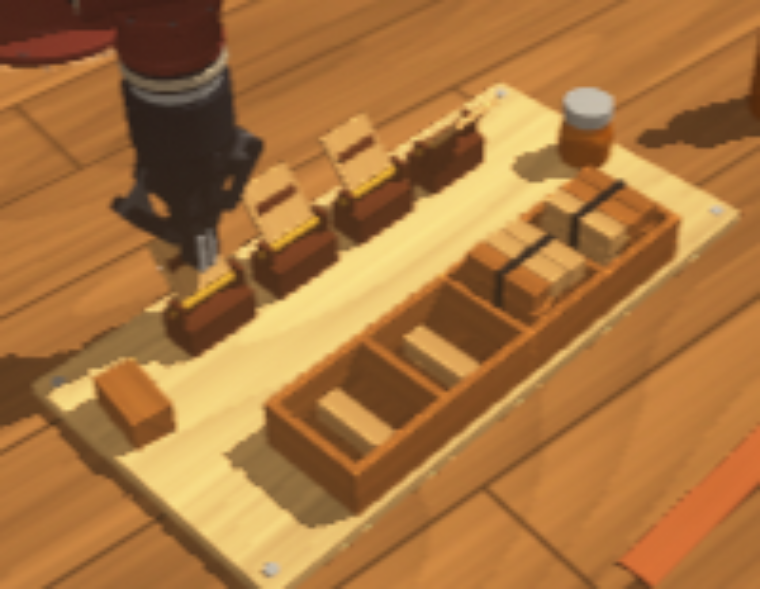

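```bash
python3 -m handwheel '[[0,[0,0,-0.015],[0,0,0]],[0,[0,0,-0.015],[0,0,0]],[0,[-0.03,0,0],[0,0,0]],[0,[-0.03,0,0],[0,0,0]],[0,[-0.03,0,0],[0,0,0]],[0,[-0.02,0,0],[0,0,0]],[0,[0,0,0],[0,0,0]],[0,[0,0,0],[0,0,0]]]'
python3 - <<'E'
from h import *
np.set_printoptions(precision=4,suppress=True)
d,R=delta([0.422,0.026,0.19]); print(d*1000)
im=ctrl.get_image("wrist"); cv2.imwrite("pics/w4.png",im[:,:,::-1])
E
```

```text
t: 5.4
tool_pos: [0.5437, -0.1409, 0.1929]
tool_rot: [2.176, 0.1, -2.169]
contact_force: [0.3, 0.1, -0.9]
opening: -0.0001
[   2.318  -177.5709  105.5496]
```

View pics/w4.png

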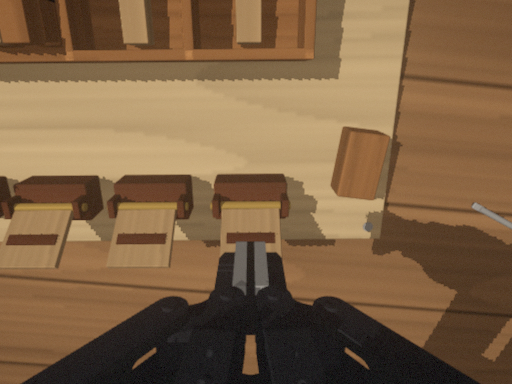

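Tag 4 now leans forward with its bar showing (column 250, row 237). The next one is tag 2, from the robot side.

```bash
python3 -m handwheel '[[0,[0,-0.03,0.018],[0,0,0]],[0,[0,-0.03,0.018],[0,0,0]],[0,[0,-0.03,0.018],[0,0,0]],[0,[0,-0.03,0.018],[0,0,0]],[0,[0,-0.03,0.018],[0,0,0]],[0,[0,-0.028,0.017],[0,0,0]],[0,[0,0,0],[0,0,0]],[0,[0,0,0],[0,0,0]]]'
python3 - <<'E'
from h import *
np.set_printoptions(precision=4,suppress=True)
d,R=delta([0.422,0.026,0.082]); print(d*1000);print(R)
c=cam("wrist")
im=ctrl.get_image("wrist"); cv2.imwrite("pics/w5.png",im[:,:,::-1])
for n,z in [("hinge_a",.055),("edge_a",.097)]:
    for r in ctrl.tip_of(n,"wrist"): print(n,r["score"],r["centre"],back(c,r["centre"][1],r["centre"][0],z))
E
```

```text
t: 6.12
tool_pos: [0.4177, 0.0277, 0.1891]
tool_rot: [2.169, 0.105, -2.175]
contact_force: [0.5, 0.3, 0.4]
opening: -0.0003
[107.1233   2.1679  -4.3935]
[[-0.0028  0.096  -0.9954]
 [ 0.0001 -0.9954 -0.096 ]
 [-1.     -0.0004  0.0028]]
hinge_a 0.94 [78.3, 248.9] [0.4953 0.0358 0.055 ]
hinge_a 0.87 [77.4, 369.3] [ 0.5048 -0.0558  0.055 ]
hinge_a 0.73 [71.3, 487.1] [ 0.5178 -0.1441  0.055 ]
hinge_a 0.58 [72.7, 135.6] [0.491  0.1222 0.055 ]
hinge_a 0.53 [129.2, 381.2] [ 0.4667 -0.0737  0.055 ]
edge_a 0.76 [128.1, 384.2] [ 0.4731 -0.059   0.097 ]
edge_a 0.72 [134.5, 250.8] [0.46   0.0309 0.097 ]
edge_a 0.4 [75.3, 250.9] [0.4984 0.0346 0.097 ]
```

View pics/w5.png

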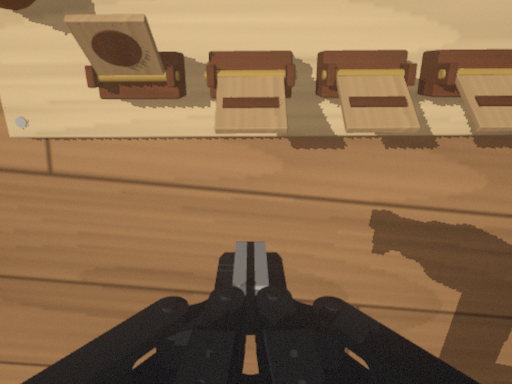

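The fingers are in line with tag 2 (column 250). I'll go down and push towards its bin.

```bash
python3 -m handwheel '[[0,[0.03,0,0],[0,0,0]],[0,[0.03,0,0],[0,0,0]],[0,[0.03,0,0],[0,0,0]],[0,[0.019,0,0],[0,0,0]],[0,[0,0,0],[0,0,0]],[0,[0,0,-0.01],[0,0,0]],[0,[0,0,-0.01],[0,0,0]],[0,[0,0,-0.01],[0,0,0]]]'; python3 -m handwheel '[[0,[0,0,-0.01],[0,0,0]],[0,[0,0,-0.01],[0,0,0]],[0,[0,0,-0.01],[0,0,0]],[0,[0,0,-0.01],[0,0,0]],[0,[0,0,-0.01],[0,0,0]],[0,[0,0,-0.006],[0,0,0]],[0,[0,0,0],[0,0,0]],[0,[0,0,0],[0,0,0]]]';python3 -m handwheel '[[0,[0,0,0.015],[0,0,0]],[0,[0,0,0.015],[0,0,0]],[0,[-0.03,0,0.02],[0,0,0]],[0,[-0.03,0,0.03],[0,0,0]],[0,[-0.03,0,0.03],[0,0,0]],[0,[-0.03,0,0],[0,0,0]],[0,[-0.03,0,0],[0,0,0]],[0,[0,0,0],[0,0,0]],[0,[0,0,0],[0,0,0]],[0,[0,0,0],[0,0,0]]]'
python3 - <<'E'
from h import *
im=ctrl.get_image("wrist"); cv2.imwrite("pics/w6.png",im[:,:,::-1])
im=ctrl.get_image("scene"); cv2.imwrite("pics/s6.png",cv2.resize(im[130:285,160:360,::-1],None,fx=3.8,fy=3.8))
E
```

```text
t: 6.93
tool_pos: [0.4506, 0.0287, 0.0834]
tool_rot: [2.175, 0.1, -2.173]
contact_force: [0.0, 0.2, 1.1]
opening: 0.0003
t: 7.6
tool_pos: [0.5055, 0.0342, 0.0829]
tool_rot: [2.174, 0.101, -2.173]
contact_force: [0.4, -0.0, -0.0]
opening: 0.0001
t: 8.43
tool_pos: [0.3959, 0.0244, 0.2307]
tool_rot: [2.173, 0.102, -2.174]
contact_force: [0.0, 1.7, -0.7]
opening: -0.0002
```

View pics/w6.png

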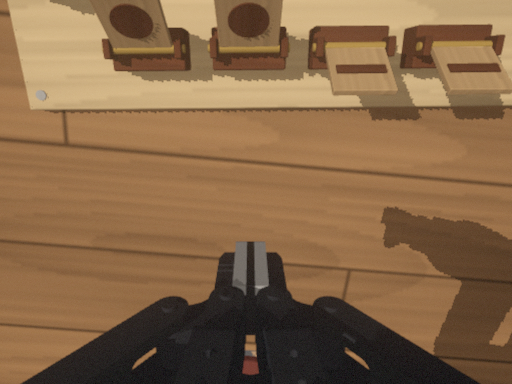

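View pics/s6.png

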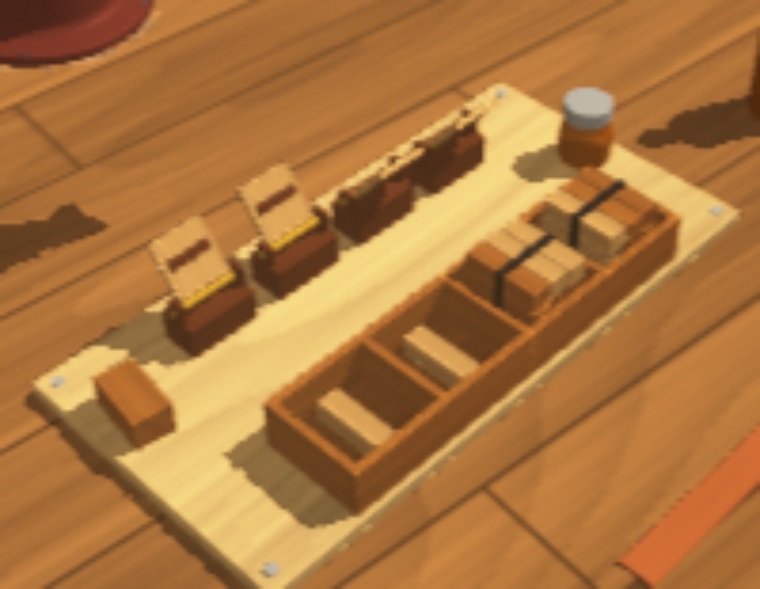

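The tags now read disc, disc, bar, bar in front of full, full, last, last. Nothing else has moved and the arm is clear, so I'm handing the job in.

```bash
python3 -c "
from station import ctrl
print(ctrl.finish_job())"
```

```text
the job is handed in; nothing more can be done
None
```

The stock board is up to date and the job is handed in; it reports no verdict. Counting from the robot's left, the bins held full, full, last, last, while the tags read disc, bar, bar, disc. With the shut fingertips I pushed tag 4 forward towards the robot and tag 2 back towards its bin. Tags 1 and 3 were already right.

The last wrist and scene pictures, taken with the arm raised clear at about t = 8.4 s, show disc, disc, bar, bar with every tag lying over. In the scene picture the blanks, jar and offcut look unmoved. The bottle and screwdriver were outside that last view, but the arm never went low near them. The contact force stayed at noise level (under 2 N) in every reading. I judged the tag angles by eye and did not measure them. No check failed; the networks gave a few spurious hinge and edge points, which I discarded against the pictures.

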